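# Re-rack the touch-up spray cans in reverse order

### The arm

A 6-joint arm with a two-finger parallel gripper is mounted at the origin on the work surface. World frame = base frame: x ahead of the robot, y to its left, z up, the work surface at z = 0. Lengths are in m, angles in rad, forces in N, time in s.
With the tool pointing down it reaches from about 0.375 to 0.925 m from the base axis. Payload 5.7 kg.
Tool frame: the origin (TCP) lies midway between the tips of the shut fingers; the grasp point (between the pads) lies bot.grip_point_offset behind it (bot.grip_point_offset is the distance from the TCP to the grasp point, in m); z points along the fingers, y is the direction in which the jaws open and shut (so a half turn about z gives the same grasp; the last joint's range is limited). The gripper opens to 88 mm and grips with 3 to 60 N. Pads are 20 mm wide; open, the fingers measure 115 mm over their backs; the gripper's body (75 mm by 178 mm) begins 61 mm behind the grasp point.
Start: joints at [-1.317, 0.359, 1.51, -0, 1.272, -0.115], TCP at [0.216, -0.56, 0.223] pointing down, gripper open.
Joint ranges: [-2.97, 2.97], [-1.01, 2.36], [0.21, 2.38], [-0.96, 4.11], [0.2, 2.71], [-2.98, 2.98]. Speed limits (rad/s): [2.39, 2.39, 3.14, 3.14, 3.14, 3.14].

### API

Orientations are given as a unit quaternion [x, y, z, w].
In Python, from bench import bot gives the robot as it stands.
- The arm moves only by the tool send_rows, never from a script. Its arguments are lists of equal length, an entry for each row: "gripper": the gripper's target within -1 to 1 (shut at 1, half-way at 0, fully open at -1); "offset": the shift along the tool's x, y, z in units of 0.25 m (1.0 is 0.25 m), a list of three; "rotation": the turn, a rotation vector about the tool's x, y, z in units of 2 pi rad (1.0 is 2 pi rad), a list of three. A call has 1 to 12 rows; each row is the pose to reach, as a shift and turn from the pose measured when the call began, along the tool's axes at that moment, turning the shorter way round; what a row does not reach only later rows make up. A row lasts 1/10 s, in which the tool goes at most 50 mm and 8.59 degrees, less where a joint would pass 70% of its speed; a pose out of reach is approached as far as the arm can. A call with a number of a shift or a turn outside -1 to 1 is refused whole. A call with a gripper value outside its range is refused whole. The fingers move at their own pace and stop on an object; the grip force is fixed at half the most. Time passes only in rows, so rows that repeat a pose let the fingers close. It gives the time, the measured TCP pose, the force and the opening at its end, in the units of the state.
- bot.get_state(): the state, without advancing time (a new reading comes with each control period).
- bot.snapshot(name): name is "side" or "top"; returns the picture (400x640x3 uint8, blue, green, red); there is no depth.
- bot.camera_info(name): a dict with "camera_matrix" (3x3 intrinsics, pixels), "T" (4x4, takes a point from camera to world coordinates). Camera axes: x right, y down, z forward; pixel columns grow to the right and rows downward; lengths in m; the calibration is good to about 2 mm. A picture is of the moment at which its call begins. camera_info takes no time and is no camera call.
- bot.sign_off(): hands the job in, once; it reports no verdict.
The state is a dict: "time": time; "q": joint angles; "dq": joint speeds; "joint_efforts": joint torques, N m; "tool_pos": TCP position; "tool_rot": TCP orientation; "force": force on the tool from outside, world axes, zero at the start; "moment": the same for the moment, N m; "gripper_width": finger opening in m.
Only numpy, scipy, OpenCV 4.12 (cv2) and the standard library are available. Lean on these libraries where they do the work, as an engineer would, in place of code of your own. Each camera call takes 0.05 s, during which the arm holds its last target.

### The job

Move the four small spray cans from the coloured holders of the old wooden rack into the four bays of the new grey rack, one can to a bay, in reverse order: the can that starts nearest the old rack's yellow end block goes into the bay farthest from the new rack's yellow block, the next can into the next bay, and so on. Never let a can tip over, and leave all four standing upright on the floors of their bays.

Things in the scene. Friction and masses are not known exactly. Their poses are not given: they have to be found in the camera images.
- red_can: small red touch-up spray can, standing upright: red body 40 mm in diameter and 88 mm tall, silver rims, then a red cap 33 mm in diameter up to 115 mm; about 0.11 kg. Origin: centre of its underside; z up along the can. It starts in the red holder.
- blue_can: small blue touch-up spray can, standing upright: blue body 40 mm in diameter and 88 mm tall, silver rims, then a blue cap 33 mm in diameter up to 115 mm; about 0.11 kg. Origin: centre of its underside; z up along the can. It starts in the blue holder.
- green_can: small green touch-up spray can, standing upright: green body 40 mm in diameter and 88 mm tall, silver rims, then a green cap 33 mm in diameter up to 115 mm; about 0.11 kg. Origin: centre of its underside; z up along the can. It starts in the green holder.
- white_can: small white touch-up spray can, standing upright: white body 40 mm in diameter and 88 mm tall, silver rims, then a white cap 33 mm in diameter up to 115 mm; about 0.11 kg. Origin: centre of its underside; z up along the can. It starts in the white holder.
- red_holder: fixed single square holder with red walls, 66 x 66 mm, 25 mm high, walls 3 mm, black floor 4 mm thick (inside 60 x 60 mm); it sits on the old rack's plank in one of its four places, and the red can stands in it at the start. Origin: centre of its underside; axes as the old rack's.
- blue_holder: fixed single square holder with blue walls, 66 x 66 mm, 25 mm high, walls 3 mm, black floor 4 mm thick (inside 60 x 60 mm); it sits on the old rack's plank in one of its four places, and the blue can stands in it at the start. Origin: centre of its underside; axes as the old rack's.
- green_holder: fixed single square holder with green walls, 66 x 66 mm, 25 mm high, walls 3 mm, black floor 4 mm thick (inside 60 x 60 mm); it sits on the old rack's plank in one of its four places, and the green can stands in it at the start. Origin: centre of its underside; axes as the old rack's.
- white_holder: fixed single square holder with white walls, 66 x 66 mm, 25 mm high, walls 3 mm, black floor 4 mm thick (inside 60 x 60 mm); it sits on the old rack's plank in one of its four places, and the white can stands in it at the start. Origin: centre of its underside; axes as the old rack's.
- old_rack: old rack, fixed: wooden plank 72 (x) by 300 (y) by 18 mm with a yellow end block (72 x 30, 50 mm high) at its +y end, centred at y = +165 mm. The four holders sit on it in a row at y = +108, +36, -36, -108 mm; which colour is where varies. Origin: centre of the plank's underside; y along the row to the yellow block. Either rack may be nearer to the robot.
- new_rack: new rack, fixed: grey steel tray with four empty bays and a yellow end block (72 x 30, 50 mm high) at its +y end, centred at y = +161.5 mm. Bay centres: x = 0, y = +108, +36, -36, -108 mm; each bay 64 (x) by 67 mm (y) inside, floor 5 mm above the origin, walls up to 30 mm. Origin: centre of the tray's underside; y along the row to the yellow block.
Things that resemble listed ones, but are neither listed nor needed, are in the scene too. Leave any purple look-alike of the white_can alone.

How it is judged:
At the end, for the whole second after the job is handed in: Every can stands in the new-rack bay mirroring its starting place (old place y to bay -y): within 16 mm across and 18 mm along the row of the bay's centre, its underside under 12 mm above the rack's underside (on the bay floor), tilted under 0.12 rad, at rest (x of red_can in the frame of new_rack between -0.016 and 0.016 m and z of each of red_can, blue_can, green_can, white_can in the frame of new_rack below 0.012 m and angle between each of red_can, blue_can, green_can, white_can's own z axis and vertical below 0.12 rad and linear speed of each of red_can, blue_can, green_can, white_can below 0.02 m/s and ((y of red_holder in the frame of old_rack between 0.088 and 0.128 m and y of red_can in the frame of new_rack between -0.126 and -0.09 m) or (y of red_holder in the frame of old_rack between 0.016 and 0.056 m and y of red_can in the frame of new_rack between -0.054 and -0.018 m) or (y of red_holder in the frame of old_rack between -0.056 and -0.016 m and y of red_can in the frame of new_rack between 0.018 and 0.054 m) or (y of red_holder in the frame of old_rack between -0.128 and -0.088 m and y of red_can in the frame of new_rack between 0.09 and 0.126 m)) and x of blue_can in the frame of new_rack between -0.016 and 0.016 m and ((y of blue_holder in the frame of old_rack between 0.088 and 0.128 m and y of blue_can in the frame of new_rack between -0.126 and -0.09 m) or (y of blue_holder in the frame of old_rack between 0.016 and 0.056 m and y of blue_can in the frame of new_rack between -0.054 and -0.018 m) or (y of blue_holder in the frame of old_rack between -0.056 and -0.016 m and y of blue_can in the frame of new_rack between 0.018 and 0.054 m) or (y of blue_holder in the frame of old_rack between -0.128 and -0.088 m and y of blue_can in the frame of new_rack between 0.09 and 0.126 m)) and x of green_can in the frame of new_rack between -0.016 and 0.016 m and ((y of green_holder in the frame of old_rack between 0.088 and 0.128 m and y of green_can in the frame of new_rack between -0.126 and -0.09 m) or (y of green_holder in the frame of old_rack between 0.016 and 0.056 m and y of green_can in the frame of new_rack between -0.054 and -0.018 m) or (y of green_holder in the frame of old_rack between -0.056 and -0.016 m and y of green_can in the frame of new_rack between 0.018 and 0.054 m) or (y of green_holder in the frame of old_rack between -0.128 and -0.088 m and y of green_can in the frame of new_rack between 0.09 and 0.126 m)) and x of white_can in the frame of new_rack between -0.016 and 0.016 m and ((y of white_holder in the frame of old_rack between 0.088 and 0.128 m and y of white_can in the frame of new_rack between -0.126 and -0.09 m) or (y of white_holder in the frame of old_rack between 0.016 and 0.056 m and y of white_can in the frame of new_rack between -0.054 and -0.018 m) or (y of white_holder in the frame of old_rack between -0.056 and -0.016 m and y of white_can in the frame of new_rack between 0.018 and 0.054 m) or (y of white_holder in the frame of old_rack between -0.128 and -0.088 m and y of white_can in the frame of new_rack between 0.09 and 0.126 m))); the robot touches nothing.
It fails at once if a can tips over (more than 0.8 rad) (angle between any of red_can, blue_can, green_can, white_can's own z axis and vertical above 0.8 rad).
It also fails if it takes over 102 s, if anything falls off the work surface, if the arm or the gripper's body presses on something with over 40 N, if the wrist force passes 120 N, or if a joint passes its speed limit or range.

## Working session

There is one attempt and no reset: what is moved stays moved. The work goes in short steps, Python scripts to look and compute and a tool call to move; the robot and the scene stay as the last step left them, time stands still between calls to the robot, and variables do not carry over. Pictures are saved under pics/ and viewed, and the job is handed in when it is done.

Besides the shell and the picture viewer there is one more tool, called after "Emit:" as name(argument=value, ...), one argument or row to a line, values as JSON. send_rows: Moves the arm, as the interface text tells. Shifts and turns lie within -1 to 1; 1 stands for 0.25 m of shift or 2 pi rad of turn. Its arguments: {"type":"object","properties":{"gripper":{"type":"array","items":{"type":"number"}},"offset":{"type":"array","items":{"type":"array","items":{"type":"number","minimum":-1,"maximum":1}}},"rotation":{"type":"array","items":{"type":"array","items":{"type":"number","minimum":-1,"maximum":1}}}},"required":["gripper","offset","rotation"]}

```bash
ls; mkdir -p pics
python3 - <<'E'
from bench import bot
import cv2
for n in("side","top"):
    cv2.imwrite(f"pics/{n}0.png",bot.snapshot(n)); i=bot.camera_info(n); print(n,i["camera_matrix"],i["T"])
print(bot.get_state(),bot.grip_point_offset)
E
```

```text
pics
side [[412.71787942   0.         313.80316119]
 [  0.         412.71787942 199.56030925]
 [  0.           0.           1.        ]] [[-0.94045975 -0.23550591  0.24509678  0.35610866]
 [-0.33938994  0.61093319 -0.71524479  0.49449146]
 [ 0.01870662 -0.75584231 -0.65448641  0.54941453]
 [ 0.          0.          0.          1.        ]]
top [[508.08361876   0.         323.84698405]
 [  0.         508.08361876 189.41766678]
 [  0.           0.           1.        ]] [[-0.01923395 -0.98613645  0.16481797  0.42266067]
 [-0.9997373   0.02102461  0.00912667 -0.03059478]
 [-0.01246538 -0.16459913 -0.98628178  0.90765897]
 [ 0.          0.          0.          1.        ]]
{'time': 0.1, 'q': array([-1.31711525e+00,  3.59458320e-01,  1.51129151e+00,  1.71717569e-05,
        1.27246041e+00, -1.15071701e-01]), 'dq': array([ 0.00049658, -0.00234332, -0.001817  , -0.00095705,  0.00138267,
        0.00013628]), 'joint_efforts': array([-2.47107926e-05, -5.16358173e+01, -2.71407920e+01,  6.77322876e-02,
        2.76708032e-02, -3.10982114e-05]), 'tool_pos': array([ 0.21613675, -0.55908541,  0.22189098]), 'tool_rot': array([ 9.83050913e-01,  1.83330982e-01, -4.78236172e-05, -8.07422504e-04]), 'force': array([-0.32395737, -0.04276372,  0.69382341]), 'moment': array([-0.03676323, -0.03941788,  0.01935833]), 'gripper_width': 0.08795284419906035} 0.0187
```

View pics/top0.png

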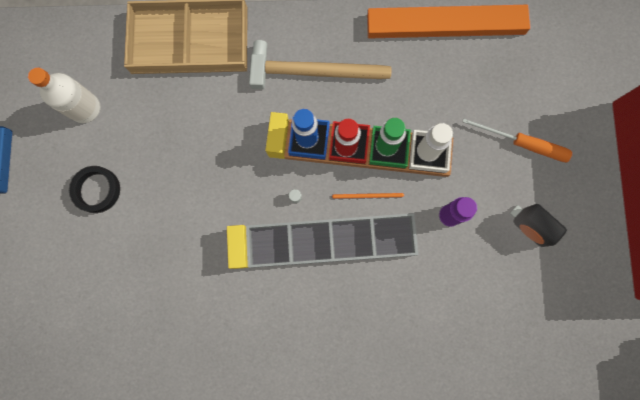

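View pics/side0.png

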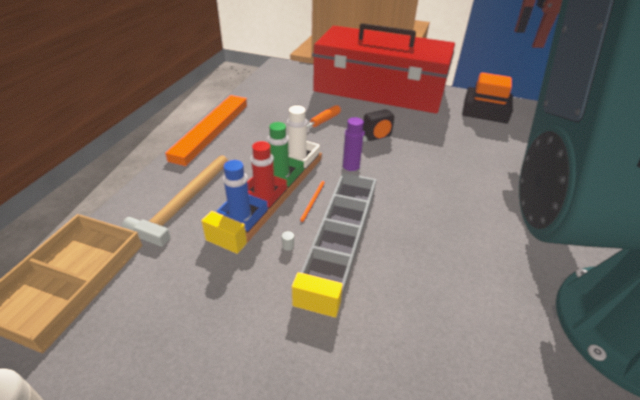

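Top view: the old rack is at (270–450, 115–175), with blue nearest yellow, then red, green, white. The new rack is at (228–415, 215–268) with its yellow block on the left, and the purple can is at (458, 211). I'll enlarge the picture so I can measure it.

```bash
cat > h.py <<'E'
import numpy as np, cv2
from bench import bot
def ray(n,uv):
    i=bot.camera_info(n);K=np.array(i["camera_matrix"]);T=np.array(i["T"])
    d=T[:3,:3]@np.linalg.inv(K)@np.array([uv[0],uv[1],1.]);return T[:3,3],d
def cast(n,uv,z):
    o,d=ray(n,uv);return (o+d*(z-o[2])/d[2])
def proj(n,P):
    i=bot.camera_info(n);K=np.array(i["camera_matrix"]);T=np.array(i["T"])
    c=T[:3,:3].T@(np.array(P)-T[:3,3]);p=K@c;return p[:2]/p[2]
def tri(u1,u2,a="top",b="side"):
    o1,d1=ray(a,u1);o2,d2=ray(b,u2);s=np.linalg.lstsq(np.c_[d1,-d2],o2-o1,rcond=None)[0]
    p,q=o1+s[0]*d1,o2+s[1]*d2;return (p+q)/2,np.linalg.norm(p-q)
E
python3 - <<'E'
import cv2,numpy as np
im=cv2.imread("pics/top0.png");sd=cv2.imread("pics/side0.png")
cv2.imwrite("pics/topc.png",cv2.resize(im[100:280,220:480],None,fx=3,fy=3,interpolation=cv2.INTER_CUBIC))
hsv=cv2.cvtColor(im,cv2.COLOR_BGR2HSV)
from h import *
m=cv2.inRange(hsv,(22,130,120),(34,255,255))
for c in cv2.findContours(m,0,2)[0]:
    if cv2.contourArea(c)>100:
        r=cv2.minAreaRect(c);b=cv2.boxPoints(r);print("yel",r,[cast("top",p,.05).round(3)[:2].tolist() for p in b])
E
```

```text
yel ((236.56906127929688, 246.51959228515625), (42.95564651489258, 18.88958740234375), 87.39744567871094) [[0.508, 0.144], [0.508, 0.112], [0.436, 0.108], [0.436, 0.14]]
yel ((276.69873046875, 134.7598419189453), (18.767248153686523, 45.06782531738281), 7.594643592834473) [[0.627, 0.079], [0.707, 0.069], [0.702, 0.036], [0.622, 0.047]]
```

View pics/topc.png

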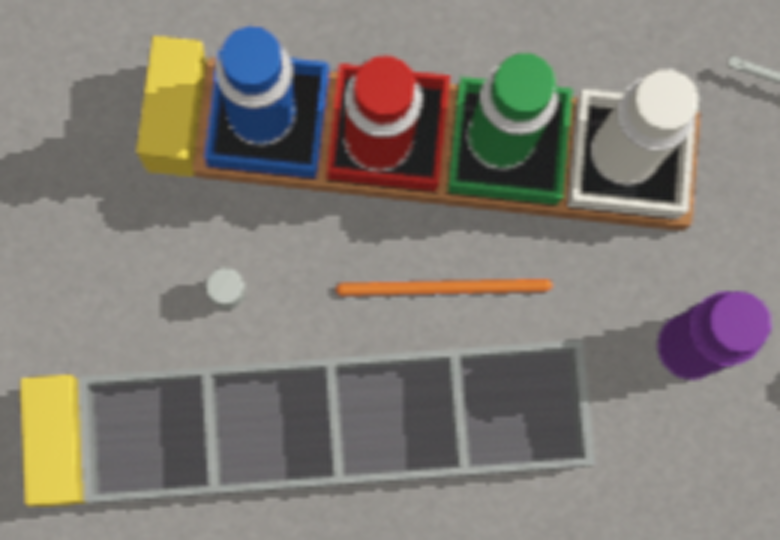

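Run:
```python
from h import *
P=lambda x,y:((x+.5)/3-.5+220,(y+.5)/3-.5+100)
im=cv2.imread("pics/top0.png");hsv=cv2.cvtColor(im,cv2.COLOR_BGR2HSV)
print("caps")
for n,(x,y) in dict(blue=(250,57),red=(385,87),green=(524,83),white=(667,99)).items():
    p=P(x,y);c=cast("top",p,.137);e=[cast("top",P(x+s*30,y),.137) for s in(-1,1)]
    print(n,c.round(4),"width for 60px",np.linalg.norm(e[0]-e[1]).round(4),"side pred",proj("side",c).round(1), "base px crop",((proj("top",[c[0],c[1],.022])-[220,100])*3).round())
print("dist caps")
print("new rim corners")
C=[cast("top",P(*q),.03)[:2] for q in[(82,379),(580,347),(590,463),(88,499)]]
for c in C:print(c.round(4))
print([np.linalg.norm(C[i]-C[(i+1)%4]).round(4) for i in range(4)])
D=[(cast("top",P(*a),.03)[:2]+cast("top",P(*b),.03)[:2])/2 for a,b in[((211,376),(214,489)),((333,367),(339,480)),((457,357),(463,471))]]
print("div",np.array(D).round(4),np.linalg.norm(np.diff(D,axis=0),axis=1))
print("holder rims z=.047")
for n,q in dict(blue=[(213,62),(328,64),(319,174),(207,164)],red=[(337,66),(449,73),(442,187),(329,178)],green=[(460,80),(571,88),(566,199),(450,191)],white=[(578,91),(697,100),(690,215),(570,206)]).items():
    A=np.array([cast("top",P(*a),.047)[:2] for a in q]);print(n,A.mean(0).round(4),np.linalg.norm(A-np.roll(A,1,0),axis=1).round(3))
A=np.array([cast("top",P(*a),.05)[:2] for a in[(22,377),(76,376),(83,501),(26,504)]]);print("newyel",A.mean(0),np.linalg.norm(A-np.roll(A,1,0),axis=1).round(3))
sd=cv2.imread("pics/side0.png");cv2.imwrite("pics/sidec.png",cv2.resize(sd[90:320,190:390],None,fx=2.6,fy=2.6,interpolation=cv2.INTER_CUBIC))
```

```text
caps
blue [0.6651 0.0072 0.137 ] width for 60px 0.0315 side pred [234.8 164.6] base px crop [259. 114.]
red [ 0.6472 -0.0632  0.137 ] width for 60px 0.0313 side pred [262.4 145.2] base px crop [377. 140.]
green [ 0.6477 -0.1358  0.137 ] width for 60px 0.0313 side pred [278.4 125.6] base px crop [499. 137.]
white [ 0.6374 -0.2098  0.137 ] width for 60px 0.0312 side pred [297.5 109.1] base px crop [624. 151.]
dist caps
new rim corners
[0.5079 0.112 ]
[ 0.5205 -0.1761]
[ 0.4539 -0.1786]
[0.4392 0.1082]
[np.float64(0.2883), np.float64(0.0666), np.float64(0.2871), np.float64(0.0688)]
div [[ 0.4758  0.0368]
 [ 0.4795 -0.0342]
 [ 0.4835 -0.1055]] [0.07107686 0.07138841]
holder rims z=.047
blue [0.6577 0.0023] [0.061 0.067 0.066 0.065]
red [ 0.6502 -0.0688] [0.067 0.066 0.068 0.065]
green [ 0.6405 -0.1396] [0.067 0.065 0.066 0.067]
white [ 0.6309 -0.2097] [0.069 0.069 0.069 0.069]
newyel [0.47248913 0.12556794] [0.071 0.031 0.07  0.032]
```

View pics/sidec.png

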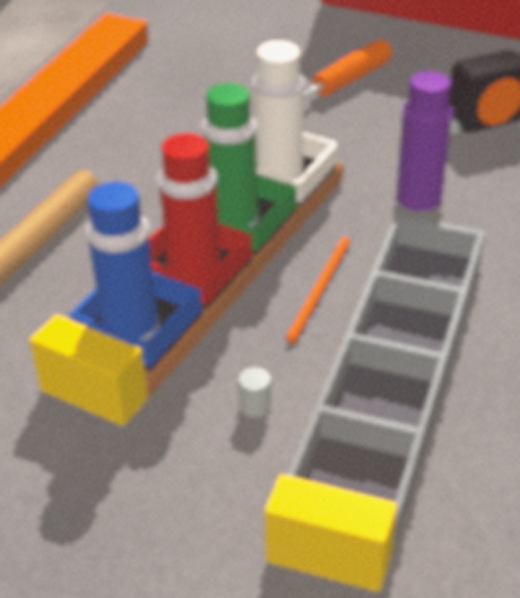

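```bash
cat > go.py <<'E'
import sys
from h import *
from scipy.spatial.transform import Rotation as R
s=bot.get_state();r=R.from_quat(s["tool_rot"]);p=s["tool_pos"]
G=R.from_matrix(np.array([[0,1,0],[1,0,0],[0,0,-1.]]))
print("t",s["time"],"p",p.round(4),"w",round(s["gripper_width"],4),"F",s["force"].round(1))
print("rot/2pi",((r.inv()*G).as_rotvec()/2/np.pi).round(4))
for a in sys.argv[1:]:
    t=np.array(eval(a));print(a,(r.inv().apply(t-p)/.25).round(3))
E
python3 go.py "(.665,.007,.222)"; python3 -c "
from h import *
print(cast('top',((690)/3+220,355/3+100),0),cast('top',((740)/3+220,323/3+100),.115))"
```

```text
t 0.1 p [ 0.2161 -0.5591  0.2219] w 0.088 F [-0.3 -0.   0.7]
rot/2pi [-0.0002 -0.0002 -0.1913]
(.665,.007,.222) [ 2.491e+00 -1.465e+00  2.000e-03]
[ 0.51710326 -0.24680142  0.        ] [ 0.52136874 -0.24644434  0.115     ]
```

Emit:
send_rows(
  gripper=[-1,-1,-1,-1,-1,-1,-1,-1,-1],
  offset=[
    [0.99,-0.58,0],
    [0.99,-0.58,0],
    [0.99,-0.58,0],
    [0.99,-0.58,0],
    [0.99,-0.58,0],
    [0.99,-0.58,0],
    [0.99,-0.58,0],
    [0.99,-0.58,0],
    [0.99,-0.58,0],
  ],
  rotation=[
    [0,0,-0.191],
    [0,0,-0.191],
    [0,0,-0.191],
    [0,0,-0.191],
    [0,0,-0.191],
    [0,0,-0.191],
    [0,0,-0.191],
    [0,0,-0.191],
    [0,0,-0.191],
  ],
)

```text
time: 1.0
tool_pos: [0.3948, -0.3339, 0.2219]
tool_rot: [0.707, 0.707, 0.0, -0.001]
force: [-0.3, -0.4, -0.2]
gripper_width: 0.0879
```

```bash
python3 go.py "(.665,.007,.222)"
```

```text
t 1.0 p [ 0.3948 -0.3339  0.2219] w 0.0879 F [-0.3 -0.4 -0.2]
rot/2pi [-0.0001 -0.0003  0.0001]
(.665,.007,.222) [1.363e+00 1.081e+00 1.000e-03]
```

Emit:
send_rows(
  gripper=[-1,-1,-1,-1,-1,-1,-1,-1,-1,-1,-1,-1],
  offset=[
    [0.496,0.97,0],
    [0.496,0.97,0],
    [0.496,0.97,0],
    [0.496,0.97,0],
    [0.496,0.97,0],
    [0.496,0.97,0],
    [0.496,0.97,0],
    [0.496,0.97,0.15],
    [0.496,0.97,0.28],
    [0.496,0.97,0.28],
    [0.496,0.97,0.28],
    [0.496,0.97,0.28],
  ],
  rotation=[
    [0,0,0],
    [0,0,0],
    [0,0,0],
    [0,0,0],
    [0,0,0],
    [0,0,0],
    [0,0,0],
    [0,0,0],
    [0,0,0],
    [0,0,0],
    [0,0,0],
    [0,0,0],
  ],
)

```text
time: 2.2
tool_pos: [0.6379, -0.2108, 0.1539]
tool_rot: [0.708, 0.707, 0.001, 0.0]
force: [0.1, -0.1, 0.9]
gripper_width: 0.0879
```

```bash
python3 go.py "(.6374,-.2098,.0735)"
python3 - <<'E'
from h import *
cv2.imwrite("pics/a1.png",bot.snapshot("side"));cv2.imwrite("pics/a1t.png",bot.snapshot("top"))
E
```

```text
t 2.2 p [ 0.6379 -0.2108  0.1539] w 0.0879 F [ 0.1 -0.1  0.9]
rot/2pi [ 0.0002 -0.0001 -0.0002]
(.6374,-.2098,.0735) [ 0.004 -0.002  0.322]
```

View pics/a1.png

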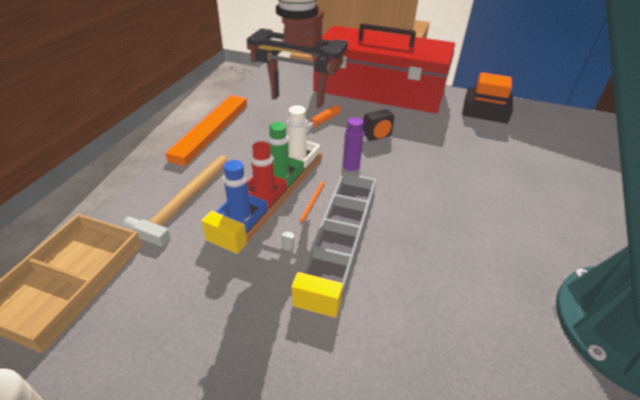

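View pics/a1t.png

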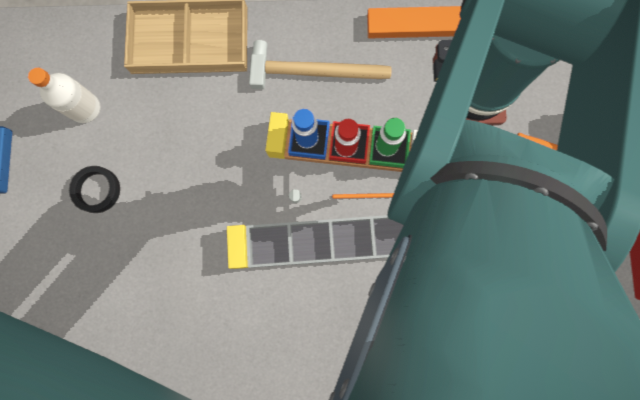

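The side view shows the fingers at about (275, 90) and (321, 100), centred over the white cap at (297, 110). Next I'll descend and grip.

Emit:
send_rows(
  gripper=[-1,-1,-1,-1,-1,1,1,1,1,1,1,1],
  offset=[
    [0.004,-0.002,0.1],
    [0.004,-0.002,0.2],
    [0.004,-0.002,0.3],
    [0.004,-0.002,0.322],
    [0.004,-0.002,0.322],
    [0.004,-0.002,0.322],
    [0.004,-0.002,0.322],
    [0.004,-0.002,0.322],
    [0.004,-0.002,0.322],
    [0.004,-0.002,0.322],
    [0.004,-0.002,0.322],
    [0.004,-0.002,0.322],
  ],
  rotation=[
    [0,0,0],
    [0,0,0],
    [0,0,0],
    [0,0,0],
    [0,0,0],
    [0,0,0],
    [0,0,0],
    [0,0,0],
    [0,0,0],
    [0,0,0],
    [0,0,0],
    [0,0,0],
  ],
)

```text
time: 3.5
tool_pos: [0.638, -0.2095, 0.0737]
tool_rot: [0.707, 0.707, 0.001, 0.001]
force: [-0.1, -0.3, 1.7]
gripper_width: 0.0395
```

```bash
python3 go.py "(.4744,.0738,.215)"
```

```text
t 3.5 p [ 0.638  -0.2095  0.0737] w 0.0395 F [-0.1 -0.3  1.7]
rot/2pi [ 0.0004 -0.0001 -0.0001]
(.4744,.0738,.215) [ 1.133 -0.653 -0.566]
```

Emit:
send_rows(
  gripper=[1,1,1,1,1,1,1,1,1,1,1,1],
  offset=[
    [0,0,-0.1],
    [0,0,-0.25],
    [0,0,-0.4],
    [0,0,-0.53],
    [0,0,-0.57],
    [0.1,-0.06,-0.57],
    [0.25,-0.15,-0.57],
    [0.4,-0.24,-0.57],
    [0.55,-0.33,-0.57],
    [0.7,-0.41,-0.57],
    [0.85,-0.49,-0.57],
    [0.95,-0.55,-0.57],
  ],
  rotation=[
    [0,0,0],
    [0,0,0],
    [0,0,0],
    [0,0,0],
    [0,0,0],
    [0,0,0],
    [0,0,0],
    [0,0,0],
    [0,0,0],
    [0,0,0],
    [0,0,0],
    [0,0,0],
  ],
)

```text
time: 4.7
tool_pos: [0.4974, 0.0301, 0.2145]
tool_rot: [0.707, 0.707, 0.0, -0.001]
force: [-0.2, 0.0, -1.1]
gripper_width: 0.04
```

```bash
python3 go.py "(.4744,.0738,.0585)"
python3 - <<'E'
from h import *
cv2.imwrite("pics/a2.png",bot.snapshot("side"))
E
```

```text
t 4.7 p [0.4974 0.0301 0.2145] w 0.04 F [-0.2  0.  -1.1]
rot/2pi [-0.0001 -0.0002  0.    ]
(.4744,.0738,.0585) [ 0.174 -0.092  0.624]
```

View pics/a2.png

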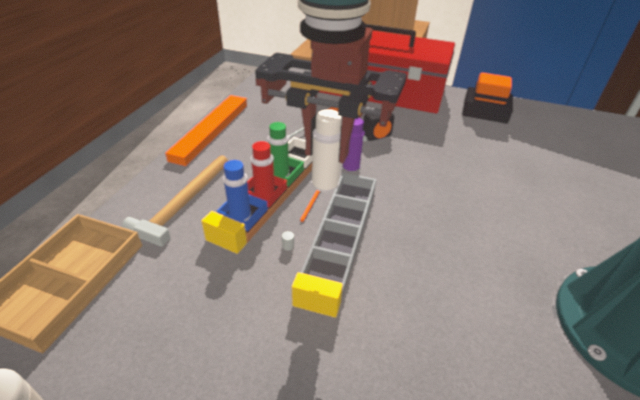

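Emit:
send_rows(
  gripper=[1,1,1,1,1,1,1,1,1,1,1,1],
  offset=[
    [0.1,-0.05,0],
    [0.174,-0.092,0],
    [0.174,-0.092,0],
    [0.174,-0.092,0.1],
    [0.174,-0.092,0.2],
    [0.174,-0.092,0.3],
    [0.174,-0.092,0.4],
    [0.174,-0.092,0.5],
    [0.174,-0.092,0.57],
    [0.174,-0.092,0.61],
    [0.174,-0.092,0.625],
    [0.174,-0.092,0.625],
  ],
  rotation=[
    [0,0,0],
    [0,0,0],
    [0,0,0],
    [0,0,0],
    [0,0,0],
    [0,0,0],
    [0,0,0],
    [0,0,0],
    [0,0,0],
    [0,0,0],
    [0,0,0],
    [0,0,0],
  ],
)

```text
time: 5.95
tool_pos: [0.4711, 0.0766, 0.058]
tool_rot: [0.707, 0.707, -0.0, -0.003]
force: [0.1, 0.1, -0.6]
gripper_width: 0.0396
```

```bash
python3 go.py "(.4744,.0738,.058)"
python3 - <<'E'
from h import *
cv2.imwrite("pics/a3.png",cv2.resize(bot.snapshot("side")[60:320,200:450],None,fx=2.3,fy=2.3,interpolation=2))
E
```

```text
t 5.95 p [0.4711 0.0766 0.058 ] w 0.0396 F [ 0.1  0.1 -0.6]
rot/2pi [-0.0007 -0.0006  0.0001]
(.4744,.0738,.058) [-0.011  0.013 -0.   ]
```

View pics/a3.png

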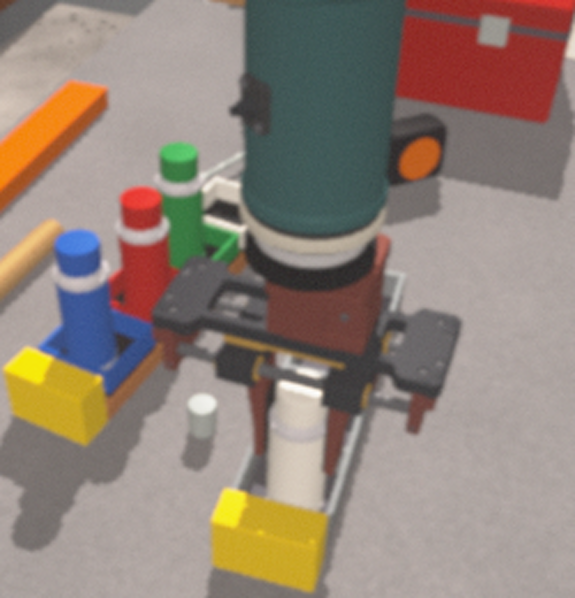

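The white can is upright inside the first bay, at crop (297, 450). I'll correct the 3 mm error, open and rise.

Emit:
send_rows(
  gripper=[1,1,1,-1,-1,-1,-1,-1,-1,-1,-1,-1],
  offset=[
    [-0.011,0.013,0.002],
    [-0.011,0.013,0.003],
    [-0.011,0.013,0.003],
    [-0.011,0.013,0.003],
    [-0.011,0.013,0.003],
    [-0.011,0.013,0.003],
    [-0.011,0.013,0.003],
    [-0.011,0.013,0.003],
    [-0.011,0.013,-0.1],
    [-0.011,0.013,-0.25],
    [-0.011,0.013,-0.42],
    [-0.011,0.013,-0.6],
  ],
  rotation=[
    [0,0,0],
    [0,0,0],
    [0,0,0],
    [0,0,0],
    [0,0,0],
    [0,0,0],
    [0,0,0],
    [0,0,0],
    [0,0,0],
    [0,0,0],
    [0,0,0],
    [0,0,0],
  ],
)

```text
time: 7.2
tool_pos: [0.4744, 0.0735, 0.2096]
tool_rot: [0.707, 0.707, -0.0, -0.003]
force: [0.6, 0.8, -1.2]
gripper_width: 0.0879
```

```bash
python3 go.py "(.6477,-.1358,.2)"
python3 - <<'E'
from h import *
cv2.imwrite("pics/a4.png",cv2.resize(bot.snapshot("side")[60:320,200:450],None,fx=2.3,fy=2.3,interpolation=2))
E
```

```text
t 7.2 p [0.4744 0.0735 0.2096] w 0.0879 F [ 0.6  0.8 -1.2]
rot/2pi [-0.0008 -0.0006  0.0001]
(.6477,-.1358,.2) [-0.838  0.692  0.032]
```

View pics/a4.png

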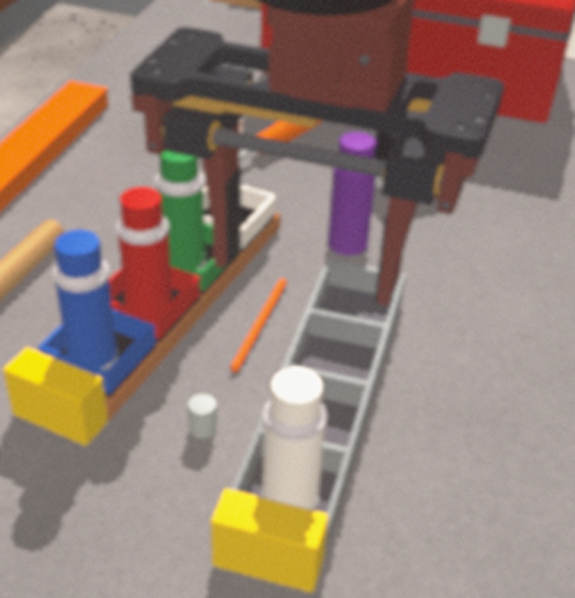

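The white can stands upright in the yellow-end bay. Green is next.

Emit:
send_rows(
  gripper=[-1,-1,-1,-1,-1,-1,-1,-1,-1,-1,-1,-1],
  offset=[
    [-0.15,0.12,0],
    [-0.3,0.24,0],
    [-0.45,0.36,0],
    [-0.6,0.48,0],
    [-0.75,0.6,0],
    [-0.838,0.692,0],
    [-0.838,0.692,0],
    [-0.838,0.692,0.1],
    [-0.838,0.692,0.2],
    [-0.838,0.692,0.22],
    [-0.838,0.692,0.22],
    [-0.838,0.692,0.22],
  ],
  rotation=[
    [-0.0008,-0.0006,0],
    [-0.0008,-0.0006,0],
    [-0.0008,-0.0006,0],
    [-0.0008,-0.0006,0],
    [-0.0008,-0.0006,0],
    [-0.0008,-0.0006,0],
    [-0.0008,-0.0006,0],
    [-0.0008,-0.0006,0],
    [-0.0008,-0.0006,0],
    [-0.0008,-0.0006,0],
    [-0.0008,-0.0006,0],
    [-0.0008,-0.0006,0],
  ],
)

```text
time: 8.45
tool_pos: [0.653, -0.1352, 0.1632]
tool_rot: [0.707, 0.708, 0.005, 0.005]
force: [0.5, 0.6, 0.7]
gripper_width: 0.0878
```

```bash
python3 - <<'E'
from h import *
cv2.imwrite("pics/b1.png",cv2.resize(bot.snapshot("side")[60:320,200:450],None,fx=2.3,fy=2.3,interpolation=2))
E
python3 go.py "(.6477,-.1358,.0735)"
```

```text
t 8.5 p [ 0.6534 -0.1354  0.1636] w 0.088 F [ 0.2 -0.6  0.7]
rot/2pi [0.0022 0.0001 0.0002]
(.6477,-.1358,.0735) [-0.002 -0.028  0.36 ]
```

View pics/b1.png

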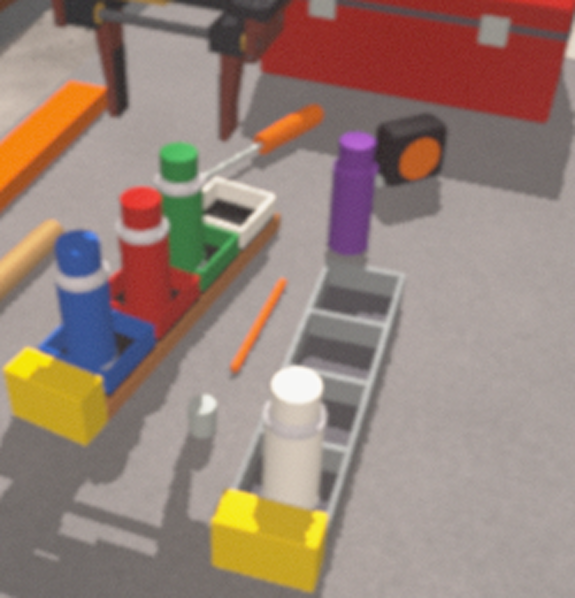

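The fingers straddle the green cap at crop (180, 150). Descending to grip.

Emit:
send_rows(
  gripper=[-1,-1,-1,-1,-1,-1,1,1,1,1,1,1],
  offset=[
    [-0.002,-0.028,0],
    [-0.002,-0.028,0.1],
    [-0.002,-0.028,0.2],
    [-0.002,-0.028,0.3],
    [-0.002,-0.028,0.36],
    [-0.002,-0.028,0.36],
    [-0.002,-0.028,0.36],
    [-0.002,-0.028,0.36],
    [-0.002,-0.028,0.36],
    [-0.002,-0.028,0.36],
    [-0.002,-0.028,0.36],
    [-0.002,-0.028,0.36],
  ],
  rotation=[
    [0.0022,0,0],
    [0.0022,0,0],
    [0.0022,0,0],
    [0.0022,0,0],
    [0.0022,0,0],
    [0.0022,0,0],
    [0.0022,0,0],
    [0.0022,0,0],
    [0.0022,0,0],
    [0.0022,0,0],
    [0.0022,0,0],
    [0.0022,0,0],
  ],
)

```text
time: 9.7
tool_pos: [0.6478, -0.136, 0.0738]
tool_rot: [0.707, 0.708, -0.0, 0.0]
force: [1.4, 0.2, -0.2]
gripper_width: 0.0431
```

```bash
python3 go.py "(.4781,.002,.215)"
```

```text
t 9.7 p [ 0.6478 -0.136   0.0738] w 0.0431 F [ 1.4  0.2 -0.2]
rot/2pi [0.0001 0.0001 0.0002]
(.4781,.002,.215) [ 0.553 -0.678 -0.565]
```

Emit:
send_rows(
  gripper=[1,1,1,1,1,1,1,1,1,1,1,1],
  offset=[
    [0,0,0],
    [0,0,0],
    [0,0,0],
    [0,0,-0.1],
    [0,0,-0.25],
    [0,0,-0.4],
    [0,0,-0.53],
    [0,0,-0.565],
    [0.1,-0.12,-0.565],
    [0.22,-0.27,-0.565],
    [0.34,-0.42,-0.565],
    [0.45,-0.56,-0.565],
  ],
  rotation=[
    [0,0,0],
    [0,0,0],
    [0,0,0],
    [0,0,0],
    [0,0,0],
    [0,0,0],
    [0,0,0],
    [0,0,0],
    [0,0,0],
    [0,0,0],
    [0,0,0],
    [0,0,0],
  ],
)

```text
time: 10.9
tool_pos: [0.5046, -0.0223, 0.2132]
tool_rot: [0.707, 0.707, -0.001, -0.001]
force: [-0.8, -0.3, -0.7]
gripper_width: 0.0398
```

```bash
python3 go.py "(.4781,.002,.215)"
```

```text
t 10.9 p [ 0.5046 -0.0223  0.2132] w 0.0398 F [-0.8 -0.3 -0.7]
rot/2pi [-0.0004 -0.      0.0002]
(.4781,.002,.215) [ 0.097 -0.106 -0.007]
```

Emit:
send_rows(
  gripper=[1,1,1,1,1,1,1,1,1,1],
  offset=[
    [0.097,-0.106,0],
    [0.097,-0.106,0],
    [0.097,-0.106,0],
    [0.097,-0.106,0.1],
    [0.097,-0.106,0.2],
    [0.097,-0.106,0.3],
    [0.097,-0.106,0.4],
    [0.097,-0.106,0.45],
    [0.097,-0.106,0.45],
    [0.097,-0.106,0.45],
  ],
  rotation=[
    [0,0,0],
    [0,0,0],
    [0,0,0],
    [0,0,0],
    [0,0,0],
    [0,0,0],
    [0,0,0],
    [0,0,0],
    [0,0,0],
    [0,0,0],
  ],
)

```text
time: 11.9
tool_pos: [0.4788, 0.0012, 0.1004]
tool_rot: [0.707, 0.707, -0.001, -0.001]
force: [0.1, -1.0, -0.3]
gripper_width: 0.0397
```

```bash
python3 - <<'E'
from h import *
cv2.imwrite("pics/b2.png",cv2.resize(bot.snapshot("side")[60:320,200:450],None,fx=2.3,fy=2.3,interpolation=2))
E
python3 go.py "(.4781,.002,.0583)"
```

```text
t 11.95 p [0.479  0.0013 0.101 ] w 0.0398 F [-0.4 -0.7 -0.7]
rot/2pi [-0.0002  0.      0.0001]
(.4781,.002,.0583) [ 0.003 -0.004  0.171]
```

View pics/b2.png

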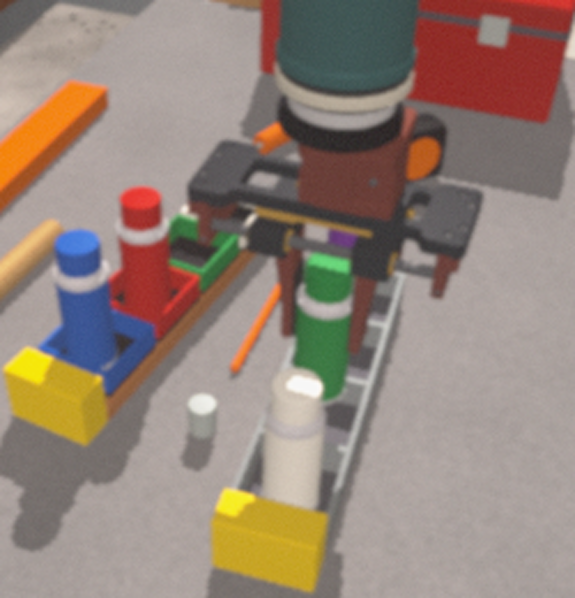

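The green can is held upright just above the second bay, with its base near crop (322, 395). Lowering and releasing.

Emit:
send_rows(
  gripper=[1,1,1,1,1,-1,-1,-1,-1,-1,-1,-1],
  offset=[
    [0.003,-0.004,0.08],
    [0.003,-0.004,0.14],
    [0.003,-0.004,0.171],
    [0.003,-0.004,0.172],
    [0.003,-0.004,0.172],
    [0.003,-0.004,0.172],
    [0.003,-0.004,0.172],
    [0.003,-0.004,0.172],
    [0.003,-0.004,0.172],
    [0.003,-0.004,0.172],
    [0.003,-0.004,0.1],
    [0.003,-0.004,0],
  ],
  rotation=[
    [0,0,0],
    [0,0,0],
    [0,0,0],
    [0,0,0],
    [0,0,0],
    [0,0,0],
    [0,0,0],
    [0,0,0],
    [0,0,0],
    [0,0,0],
    [0,0,0],
    [0,0,0],
  ],
)

```text
time: 13.15
tool_pos: [0.4767, 0.0023, 0.1005]
tool_rot: [0.707, 0.707, -0.002, -0.002]
force: [-0.0, 0.4, 0.5]
gripper_width: 0.0875
```

```bash
python3 go.py "(.4781,.002,.2)" "(.6472,-.0632,.2)"
```

```text
t 13.15 p [0.4767 0.0023 0.1005] w 0.0875 F [-0.   0.4  0.5]
rot/2pi [-0.0007 -0.0001  0.0001]
(.4781,.002,.2) [-0.001  0.004 -0.398]
(.6472,-.0632,.2) [-0.262  0.68  -0.401]
```

Emit:
send_rows(
  gripper=[-1,-1,-1,-1,-1,-1,-1,-1,-1,-1,-1,-1],
  offset=[
    [0,0,-0.15],
    [0,0,-0.3],
    [0,0,-0.4],
    [0,0,-0.4],
    [-0.07,0.18,-0.4],
    [-0.14,0.36,-0.4],
    [-0.21,0.54,-0.4],
    [-0.262,0.68,-0.4],
    [-0.262,0.68,-0.4],
    [-0.262,0.68,-0.3],
    [-0.262,0.68,-0.24],
    [-0.262,0.68,-0.24],
  ],
  rotation=[
    [0,0,0],
    [0,0,0],
    [0,0,0],
    [0,0,0],
    [0,0,0],
    [0,0,0],
    [0,0,0],
    [0,0,0],
    [0,0,0],
    [0,0,0],
    [0,0,0],
    [0,0,0],
  ],
)

```text
time: 14.35
tool_pos: [0.6435, -0.0624, 0.1558]
tool_rot: [0.707, 0.707, -0.004, -0.005]
force: [-0.7, -1.0, 0.2]
gripper_width: 0.0879
```

```bash
python3 - <<'E'
from h import *
cv2.imwrite("pics/c1.png",cv2.resize(bot.snapshot("side")[60:320,200:450],None,fx=2.3,fy=2.3,interpolation=2))
E
python3 go.py "(.6472,-.0632,.0735)"
```

```text
t 14.4 p [ 0.6447 -0.0625  0.1575] w 0.0879 F [0.7 0.  0.2]
rot/2pi [-0.0015 -0.0002  0.0001]
(.6472,-.0632,.0735) [-0.003  0.013  0.336]
```

View pics/c1.png

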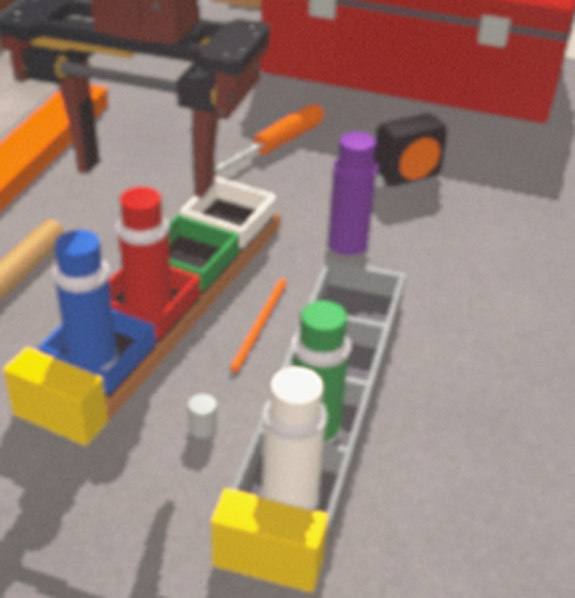

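Green and white both stand upright in their bays. The fingers straddle the red cap at crop (141, 195). Descending to grip.

Emit:
send_rows(
  gripper=[-1,-1,-1,-1,-1,1,1,1,1,1,1,1],
  offset=[
    [-0.003,0.011,0],
    [-0.003,0.011,0.1],
    [-0.003,0.011,0.2],
    [-0.003,0.011,0.3],
    [-0.003,0.011,0.336],
    [-0.003,0.011,0.336],
    [-0.003,0.011,0.336],
    [-0.003,0.011,0.336],
    [-0.003,0.011,0.336],
    [-0.003,0.011,0.336],
    [-0.003,0.011,0.336],
    [-0.003,0.011,0.336],
  ],
  rotation=[
    [-0.001,0,0],
    [-0.001,0,0],
    [-0.001,0,0],
    [-0.001,0,0],
    [-0.001,0,0],
    [-0.001,0,0],
    [-0.001,0,0],
    [-0.001,0,0],
    [-0.001,0,0],
    [-0.001,0,0],
    [-0.001,0,0],
    [-0.001,0,0],
  ],
)

```text
time: 15.6
tool_pos: [0.6472, -0.0633, 0.0739]
tool_rot: [0.707, 0.707, -0.0, -0.001]
force: [1.4, -0.2, 2.1]
gripper_width: 0.0398
```

```bash
python3 go.py "(.4819,-.0699,.215)"
```

```text
t 15.6 p [ 0.6472 -0.0633  0.0739] w 0.0398 F [ 1.4 -0.2  2.1]
rot/2pi [-0.0003 -0.0002  0.0001]
(.4819,-.0699,.215) [-0.025 -0.662 -0.563]
```

Emit:
send_rows(
  gripper=[1,1,1,1,1,1,1,1,1,1,1,1],
  offset=[
    [0,0,0],
    [0,0,-0.1],
    [0,0,-0.25],
    [0,0,-0.4],
    [0,0,-0.53],
    [0,0,-0.563],
    [0,-0.12,-0.563],
    [-0.01,-0.27,-0.563],
    [-0.02,-0.42,-0.563],
    [-0.025,-0.57,-0.563],
    [-0.025,-0.662,-0.563],
    [-0.025,-0.662,-0.563],
  ],
  rotation=[
    [0,0,0],
    [0,0,0],
    [0,0,0],
    [0,0,0],
    [0,0,0],
    [0,0,0],
    [0,0,0],
    [0,0,0],
    [0,0,0],
    [0,0,0],
    [0,0,0],
    [0,0,0],
  ],
)

```text
time: 16.8
tool_pos: [0.4772, -0.069, 0.2133]
tool_rot: [0.707, 0.707, -0.002, -0.004]
force: [-0.1, -1.4, -1.7]
gripper_width: 0.0397
```

```bash
python3 go.py "(.4819,-.0699,.1)"
```

```text
t 16.8 p [ 0.4772 -0.069   0.2133] w 0.0397 F [-0.1 -1.4 -1.7]
rot/2pi [-0.0012 -0.0004  0.    ]
(.4819,-.0699,.1) [-0.005  0.022  0.453]
```

Emit:
send_rows(
  gripper=[1,1,1,1,1,1,1,1,1],
  offset=[
    [-0.005,0.02,0],
    [-0.005,0.02,0.1],
    [-0.005,0.02,0.2],
    [-0.005,0.02,0.3],
    [-0.005,0.02,0.4],
    [-0.005,0.02,0.453],
    [-0.005,0.02,0.453],
    [-0.005,0.02,0.453],
    [-0.005,0.02,0.453],
  ],
  rotation=[
    [-0.001,0,0],
    [-0.001,0,0],
    [-0.001,0,0],
    [-0.001,0,0],
    [-0.001,0,0],
    [-0.001,0,0],
    [-0.001,0,0],
    [-0.001,0,0],
    [-0.001,0,0],
  ],
)

```text
time: 17.7
tool_pos: [0.4827, -0.0702, 0.1005]
tool_rot: [0.707, 0.707, 0.001, -0.001]
force: [-0.4, 0.0, -1.3]
gripper_width: 0.0396
```

```bash
python3 - <<'E'
from h import *
cv2.imwrite("pics/c2.png",cv2.resize(bot.snapshot("side")[60:320,200:450],None,fx=2.3,fy=2.3,interpolation=2))
E
python3 go.py "(.4819,-.0699,.0584)"
```

```text
t 17.75 p [ 0.4826 -0.0702  0.1007] w 0.0401 F [ 0.  -0.6 -1. ]
rot/2pi [ 0.0001 -0.0003  0.    ]
(.4819,-.0699,.0584) [ 0.001 -0.003  0.169]
```

View pics/c2.png

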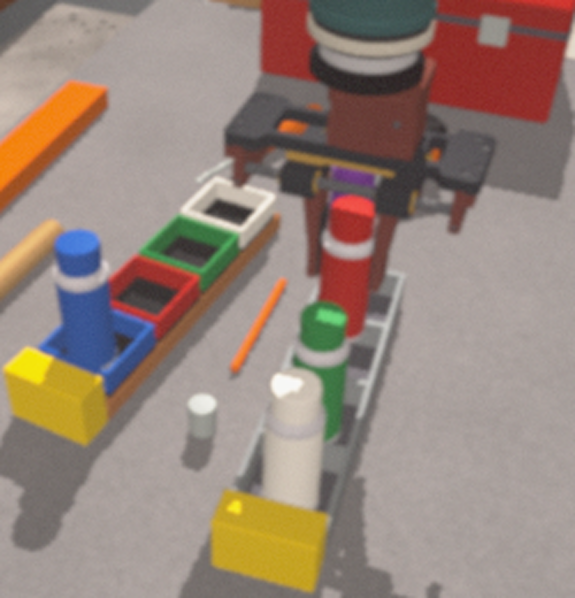

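The red can is held upright above the third bay, near crop (345, 330). Lowering and releasing.

Emit:
send_rows(
  gripper=[1,1,1,1,1,-1,-1,-1,-1,-1,-1,-1],
  offset=[
    [0.001,-0.003,0.08],
    [0.001,-0.003,0.14],
    [0.001,-0.003,0.169],
    [0.001,-0.003,0.17],
    [0.001,-0.003,0.17],
    [0.001,-0.003,0.17],
    [0.001,-0.003,0.17],
    [0.001,-0.003,0.17],
    [0.001,-0.003,0.17],
    [0.001,-0.003,0.17],
    [0.001,-0.003,0.1],
    [0.001,-0.003,0],
  ],
  rotation=[
    [0,0,0],
    [0,0,0],
    [0,0,0],
    [0,0,0],
    [0,0,0],
    [0,0,0],
    [0,0,0],
    [0,0,0],
    [0,0,0],
    [0,0,0],
    [0,0,0],
    [0,0,0],
  ],
)

```text
time: 18.95
tool_pos: [0.4805, -0.0695, 0.1001]
tool_rot: [0.707, 0.707, 0.0, -0.002]
force: [-0.2, -0.4, -0.1]
gripper_width: 0.0876
```

```bash
python3 go.py "(.4781,-.0699,.2)" "(.6651,.0072,.2)"
```

```text
t 18.95 p [ 0.4805 -0.0695  0.1001] w 0.0876 F [-0.2 -0.4 -0.1]
rot/2pi [-0.0004 -0.0005  0.    ]
(.4781,-.0699,.2) [-0.    -0.011 -0.4  ]
(.6651,.0072,.2) [ 0.308  0.737 -0.401]
```

Emit:
send_rows(
  gripper=[-1,-1,-1,-1,-1,-1,-1,-1,-1,-1,-1,-1],
  offset=[
    [0,0,-0.15],
    [0,0,-0.3],
    [0,0,-0.4],
    [0,0,-0.4],
    [0.07,0.17,-0.4],
    [0.14,0.34,-0.4],
    [0.21,0.51,-0.4],
    [0.28,0.67,-0.4],
    [0.308,0.737,-0.4],
    [0.308,0.737,-0.4],
    [0.308,0.737,-0.24],
    [0.308,0.737,-0.24],
  ],
  rotation=[
    [0,0,0],
    [0,0,0],
    [0,0,0],
    [0,0,0],
    [0,0,0],
    [0,0,0],
    [0,0,0],
    [0,0,0],
    [0,0,0],
    [0,0,0],
    [0,0,0],
    [0,0,0],
  ],
)

```text
time: 20.15
tool_pos: [0.6596, 0.0073, 0.1542]
tool_rot: [0.707, 0.707, -0.004, -0.006]
force: [-1.2, -0.3, -0.5]
gripper_width: 0.0877
```

```bash
python3 - <<'E'
from h import *
cv2.imwrite("pics/d1.png",cv2.resize(bot.snapshot("side")[60:320,200:450],None,fx=2.3,fy=2.3,interpolation=2))
E
python3 go.py "(.6651,.0072,.0735)"
```

```text
t 20.2 p [0.6609 0.0071 0.1566] w 0.088 F [0.1 0.4 0.8]
rot/2pi [-0.0018 -0.0006 -0.    ]
(.6651,.0072,.0735) [-0.001  0.02   0.332]
```

View pics/d1.png

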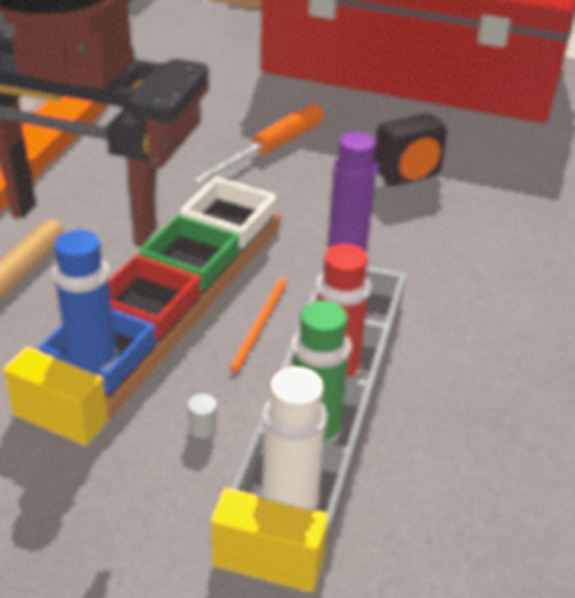

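Three cans are placed and upright, and the fingers straddle the blue cap at crop (78, 240).

Emit:
send_rows(
  gripper=[-1,-1,-1,-1,-1,1,1,1,1,1,1,1],
  offset=[
    [0,0.018,0],
    [0,0.018,0.1],
    [0,0.018,0.2],
    [0,0.018,0.3],
    [0,0.018,0.332],
    [0,0.018,0.332],
    [0,0.018,0.332],
    [0,0.018,0.332],
    [0,0.018,0.332],
    [0,0.018,0.332],
    [0,0.018,0.332],
    [0,0.018,0.332],
  ],
  rotation=[
    [-0.0015,0,0],
    [-0.0015,0,0],
    [-0.0015,0,0],
    [-0.0015,0,0],
    [-0.0015,0,0],
    [-0.0015,0,0],
    [-0.0015,0,0],
    [-0.0015,0,0],
    [-0.0015,0,0],
    [-0.0015,0,0],
    [-0.0015,0,0],
    [-0.0015,0,0],
  ],
)

```text
time: 21.4
tool_pos: [0.665, 0.0074, 0.0739]
tool_rot: [0.707, 0.707, 0.001, -0.001]
force: [1.2, 0.0, 1.4]
gripper_width: 0.0401
```

```bash
python3 go.py "(.4856,-.1418,.215)"
```

```text
t 21.4 p [0.665  0.0074 0.0739] w 0.0401 F [1.2 0.  1.4]
rot/2pi [-0.0001 -0.0006 -0.    ]
(.4856,-.1418,.215) [-0.595 -0.718 -0.566]
```

Emit:
send_rows(
  gripper=[1,1,1,1,1,1,1,1,1,1,1,1],
  offset=[
    [0,0,-0.1],
    [0,0,-0.25],
    [0,0,-0.4],
    [0,0,-0.53],
    [0,0,-0.566],
    [-0.08,-0.1,-0.566],
    [-0.19,-0.23,-0.566],
    [-0.3,-0.36,-0.566],
    [-0.41,-0.49,-0.566],
    [-0.52,-0.62,-0.566],
    [-0.595,-0.718,-0.566],
    [-0.595,-0.718,-0.566],
  ],
  rotation=[
    [0,0,0],
    [0,0,0],
    [0,0,0],
    [0,0,0],
    [0,0,0],
    [0,0,0],
    [0,0,0],
    [0,0,0],
    [0,0,0],
    [0,0,0],
    [0,0,0],
    [0,0,0],
  ],
)

```text
time: 22.6
tool_pos: [0.4813, -0.1429, 0.2134]
tool_rot: [0.708, 0.706, -0.0, -0.003]
force: [-0.3, -0.4, -1.7]
gripper_width: 0.0399
```

```bash
python3 go.py "(.4856,-.1418,.1)"
```

```text
t 22.6 p [ 0.4813 -0.1429  0.2134] w 0.0399 F [-0.3 -0.4 -1.7]
rot/2pi [-0.0008 -0.0007 -0.0005]
(.4856,-.1418,.1) [0.002 0.019 0.453]
```

Emit:
send_rows(
  gripper=[1,1,1,1,1,1,1,1,1],
  offset=[
    [0.002,0.017,0],
    [0.002,0.017,0.1],
    [0.002,0.017,0.2],
    [0.002,0.017,0.3],
    [0.002,0.017,0.4],
    [0.002,0.017,0.453],
    [0.002,0.017,0.453],
    [0.002,0.017,0.453],
    [0.002,0.017,0.453],
  ],
  rotation=[
    [-0.0005,0,0],
    [-0.0005,0,0],
    [-0.0005,0,0],
    [-0.0005,0,0],
    [-0.0005,0,0],
    [-0.0005,0,0],
    [-0.0005,0,0],
    [-0.0005,0,0],
    [-0.0005,0,0],
  ],
)

```text
time: 23.5
tool_pos: [0.4861, -0.1418, 0.1007]
tool_rot: [0.708, 0.706, 0.001, -0.002]
force: [-0.3, 0.3, -1.3]
gripper_width: 0.0396
```

```bash
python3 - <<'E'
from h import *
cv2.imwrite("pics/d2.png",cv2.resize(bot.snapshot("side")[60:320,200:450],None,fx=2.3,fy=2.3,interpolation=2))
E
python3 go.py "(.4856,-.1418,.0584)"
```

```text
t 23.55 p [ 0.4861 -0.142   0.1009] w 0.04 F [ 0.1  0.4 -0.8]
rot/2pi [-0.0001 -0.0006 -0.0004]
(.4856,-.1418,.0584) [ 0.    -0.002  0.17 ]
```

View pics/d2.png

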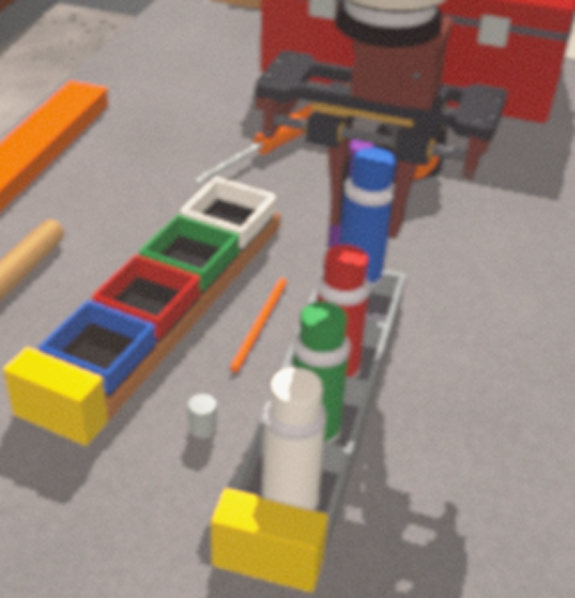

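The blue can is upright above the last bay, clear of the purple one. Lowering and releasing.

Emit:
send_rows(
  gripper=[1,1,1,1,1,-1,-1,-1,-1,-1,-1,-1],
  offset=[
    [0,-0.002,0.08],
    [0,-0.002,0.14],
    [0,-0.002,0.17],
    [0,-0.002,0.171],
    [0,-0.002,0.171],
    [0,-0.002,0.171],
    [0,-0.002,0.171],
    [0,-0.002,0.171],
    [0,-0.002,0.171],
    [0,-0.002,0.171],
    [0,-0.002,0.1],
    [0,-0.002,0],
  ],
  rotation=[
    [0,0,0],
    [0,0,0],
    [0,0,0],
    [0,0,0],
    [0,0,0],
    [0,0,0],
    [0,0,0],
    [0,0,0],
    [0,0,0],
    [0,0,0],
    [0,0,0],
    [0,0,0],
  ],
)

```text
time: 24.75
tool_pos: [0.4843, -0.1414, 0.1002]
tool_rot: [0.708, 0.706, 0.001, -0.003]
force: [0.9, -0.0, -0.3]
gripper_width: 0.0875
```

Emit:
send_rows(
  gripper=[-1,-1,-1,-1,-1,-1,-1],
  offset=[
    [0,0,-0.15],
    [0,0,-0.3],
    [0,0,-0.45],
    [0,0,-0.5],
    [0,0,-0.5],
    [0,0,-0.5],
    [0,0,-0.5],
  ],
  rotation=[
    [0,0,0],
    [0,0,0],
    [0,0,0],
    [0,0,0],
    [0,0,0],
    [0,0,0],
    [0,0,0],
  ],
)

```text
time: 25.45
tool_pos: [0.4834, -0.1415, 0.2233]
tool_rot: [0.708, 0.706, -0.0, -0.005]
force: [-0.4, -0.6, 0.9]
gripper_width: 0.0878
```

Emit:
send_rows(
  gripper=[-1,-1,-1,-1,-1,-1,-1,-1],
  offset=[
    [-0.2,-0.08,0],
    [-0.4,-0.16,0],
    [-0.6,-0.24,0],
    [-0.8,-0.32,0],
    [-1,-0.4,0],
    [-1,-0.4,0],
    [-1,-0.4,0],
    [-1,-0.4,0],
  ],
  rotation=[
    [0,0,0],
    [0,0,0],
    [0,0,0],
    [0,0,0],
    [0,0,0],
    [0,0,0],
    [0,0,0],
    [0,0,0],
  ],
)

```text
time: 26.25
tool_pos: [0.3821, -0.3902, 0.2206]
tool_rot: [0.709, 0.706, 0.0, -0.006]
force: [0.9, -0.5, 0.6]
gripper_width: 0.0876
```

Emit:
send_rows(
  gripper=[-1,-1,-1,-1,-1,-1],
  offset=[
    [-0.2,-0.2,0],
    [-0.4,-0.4,0],
    [-0.6,-0.6,0],
    [-0.6,-0.6,0],
    [-0.6,-0.6,0],
    [-0.6,-0.6,0],
  ],
  rotation=[
    [0,0,0],
    [0,0,0],
    [0,0,0],
    [0,0,0],
    [0,0,0],
    [0,0,0],
  ],
)

```text
time: 26.85
tool_pos: [0.2312, -0.5393, 0.2197]
tool_rot: [0.709, 0.705, 0.001, -0.007]
force: [0.8, 0.8, -0.3]
gripper_width: 0.0879
```

Run:
```python
from h import *
t=bot.snapshot("top");s=bot.snapshot("side")
A=cv2.resize(t[100:280,210:480],None,fx=2.9,fy=2.9,interpolation=2)
cv2.imwrite("pics/e1.png",A);cv2.imwrite("pics/e2.png",cv2.resize(s[60:320,200:450],None,fx=2.3,fy=2.3,interpolation=2));cv2.imwrite("pics/e3.png",t)
B=dict(white=(.4744,.0738),green=(.4781,.002),red=(.4819,-.0699),blue=(.4856,-.1418))
for n,b in B.items():
    f=lambda c,p,o,k:((proj(c,p)-o)*k).round()
    print(n,"top crop cap",f("top",(*b,.12),(210,100),2.9),"base",f("top",(*b,.005),(210,100),2.9),"side cap",f("side",(*b,.12),(200,60),2.3))
print(bot.get_state()["tool_pos"])
```

```text
white top crop cap [151. 411.] base [176. 423.] side cap [298. 383.]
green top crop cap [285. 401.] base [293. 414.] side cap [325. 314.]
red top crop cap [420. 391.] base [411. 406.] side cap [348. 255.]
blue top crop cap [555. 382.] base [529. 397.] side cap [368. 204.]
[ 0.23279588 -0.53763231  0.21994073]
```

View pics/e1.png

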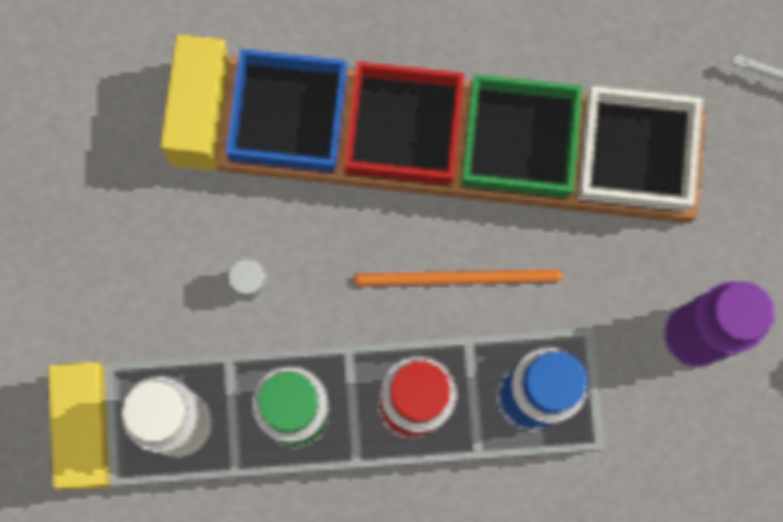

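View pics/e2.png

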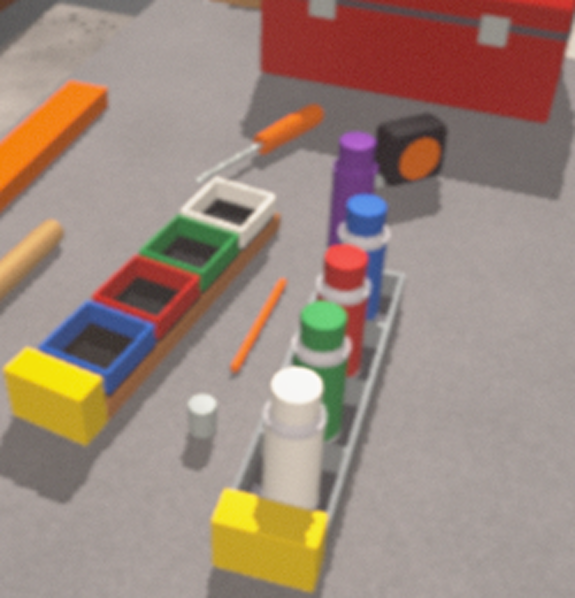

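```bash
python3 -c "
from bench import bot
print(abs(bot.get_state()['dq']).max());print(bot.sign_off())"
```

```text
0.016271058981741547
the job is handed in; nothing more can be done
None
```

I moved all four cans into the new rack in reverse order and handed the job in at about 27 s of the 102 s allowed. The blue can went into the bay farthest from the yellow block, then red, then green, with white nearest the yellow block.

In the last top picture the cap tops lay about 1–2 mm from where centred, upright cans on the bay floors should show. Both views showed the cans upright in their bays, the purple can standing clear, and the open gripper well away. In the side view the caps read up to about 3 px lower than predicted. I put that down to reading and calibration error, and did not check it further. Nothing measured a can's height or tilt directly.

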